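# Refit the lever on the gas-line ball valve and shut the line

### The job

The ball valve on the bench gas line was left part open with its lever off. Take the long lever whose bore is cut for the splined stem, turn it to match the splines, slide it down the stem until it sits fully home, and then swing it to shut the valve, as far as the stop with the lever square across the pipe, and let go. Do not drop the lever, and do not shift or tip the glass beaker and the porcelain dish that stand in front of the line.

Things in the scene. Friction and masses are not known exactly. Their poses are not given: they have to be found in the camera images.
- lever: The wanted lever, lying flat: round steel hub 40 mm diameter, 20 mm high; steel arm 18 mm wide, 10 mm thick, its underside flush with the hub's, bare from 20 to 82 mm out from the bore axis; then a black plastic grip 26 mm wide, 20 mm high, out to 167 mm. 0.21 to 0.39 kg, balancing about 31 mm from the bore axis. Origin: on the bore axis, underside of the hub. x along the arm to the grip, z up.
- lever_bore (a point): Centre of the bore at the top face of the hub, 20 mm above the lever's origin. The bore goes right through: round, about 7.5 mm radius, with four straight keyways 90 degrees apart that reach 12.8 mm from the axis. The keyway on the arm's side is wide (10.6 mm), the other three narrow (6.6 mm), so the lever fits the stem one way round only.
- lever_grip (a point): A point on the lever's bare steel arm, 50 mm from the bore axis, at half the arm's thickness (5 mm above the underside of the hub): the place to grip it, 18 mm wide across the lever's y.
- lever_tip (a point): The end face of the lever's grip: 167 mm from the bore axis along the lever's x, 10 mm above the hub's underside.
- stem_seat (a point): On the axis of the bare, upright valve stem at the seat, 112 mm above the bench, where the hub's underside rests when fully home (the top of a dark stop plate 41 mm across). It turns with the stem; x points the way the lever must point, z up. Above it four splines rise 17 mm (tops tapered over 4 mm) and reach 12 mm from the axis: the one on the x side 9 mm wide, the others 5 mm.
- stem_nose (a point): Top end of the stem, on its axis, 26 mm above the seat: a plain round nose of 6.6 mm radius above the splines, tapering to 4.5 mm over its last 5 mm; it enters the lever's bore first. The splines have 0.8 mm clearance on each side in the lever's keyways; off the match, the hub is stopped on the spline tops, 17 mm above its seat.
- stem_ear (a point): End of the stop plate's ear, 42 mm from the stem axis along the stem's x, level with the seat. The ear, a dark tongue 12 mm wide, turns with the stem and shows the side of the wide spline: the fitted lever's arm lies straight on it.
- stem (a joint): Angle of the valve stem, rad. 0 is shut, at its stop: ear and fitted lever point square across the pipe to the line's -x, the side facing the robot. It grows anticlockwise seen from above, to 1.571, fully open at the other stop: ear along the pipe to the line's -y. To shut, turn clockwise. It starts part open, turns stiffly (about 0.3 Nm) and stays where it is left.
- line: The gas line, fixed to the bench: base plate 100 by 300 mm and a 34 mm steel pipe along the line's y, axis 50 mm up, in two grey clamps 74 mm high; in the middle the ball valve, 62 mm diameter, 72 mm along the pipe, 81 mm high, with a 66 mm flange round the stem, 94 mm high, and two stop lugs 110 mm high. Brass hose tail to y = -187 mm, cap to +150 mm. Origin: on the bench under the stem axis.
- gauge_top (a point): Top of the line's dial gauge, 64 mm diameter, 26 mm thick, 180 mm above the bench, 117 mm from the stem axis towards the line's +y: to be kept clear of.
- short_lever: A lever from a smaller valve, not wanted here: 101 mm reach, hub 30 mm diameter and 12 mm high with a 12 mm square bore, same steel and black plastic. Origin: bore axis, underside of the hub. x along its arm. It lies in one of the two lever places, the wanted lever in the other.
- spanner: An adjustable spanner, 160 mm long, 12 mm high, lying on the bench; it may be left where it is. Origin: middle, underside.
- beaker: A small glass beaker, 52 mm diameter, 70 mm high, standing in front of the line on the left. Origin: centre of its underside.
- dish: A white porcelain dish, 80 mm across, 34 mm high, in front of the line on the right. Origin: centre of its underside.
Things that resemble listed ones, but are neither listed nor needed, are in the scene too. Leave any pink look-alike of the lever alone.

How it is judged:
By the outcome, as a careful person would: the job done as asked, in the order asked, and still so for the second after the job is handed in, with the robot touching nothing.
It also fails if it takes over 48 s, if anything falls off the work surface, if the arm or the gripper's body presses on something with over 40 N, if the wrist force passes 120 N, or if a joint passes its speed limit or range.

### The arm

A 6-joint arm with a two-finger parallel gripper is mounted at the origin on the work surface. World frame = base frame: x ahead of the robot, y to its left, z up, the work surface at z = 0. Lengths are in m, angles in rad, forces in N, time in s.
With the tool pointing down it reaches from about 0.25 to 0.725 m from the base axis. Payload 9.7 kg.
Tool frame: the origin (TCP) lies midway between the tips of the shut fingers; the grasp point (between the pads) lies 19 mm behind it; z points along the fingers, y is the line along which they close (so a half turn about z gives the same grasp; the last joint's range is limited). The gripper opens to 85 mm and grips with 20 to 120 N. Pads are 22 mm wide; open, the fingers measure 114 mm over their backs; the gripper's body (76 mm by 85 mm) begins 54 mm behind the grasp point. The pads swing forward as they close: fully open they stand 13 mm farther back than shut.
Start: joints at [1.146, 0.087, 0.176, 1.66, 0, 1.571], TCP at [0.227, 0.501, 0.231] pointing down, gripper open.
Joint ranges: [-3.13, 3.13], [-0.85, 1.81], [-1.15, 1.24], [-2.2, 2.28], [-1.44, 1.52], [-3.14, 3.14]. Speed limits (rad/s): [2.22, 2.22, 2.57, 3.14, 3.14, 3.14].

### API

Orientations are given as a rotation vector (axis times angle).
In Python, from workcell import telemetry, viewer, manip gives the robot as it stands.
- The arm moves only by the tool carry_out, never from a script. Its argument "series" is a list of rows, each a list of 2 entries, a list of its own where there are three numbers: the shift along the tool's x, y, z in m, then the turn about the tool's z in degrees. In form: [[[tx, ty, tz], twist], ...]. A call has 1 to 8 rows; each row is the pose to reach, as a shift and turn from the pose commanded when the call began, along the tool's axes at that moment; what a row does not reach only later rows make up. A row lasts 1/12 s, in which the tool goes at most 41.7 mm and 7.16 degrees, less where a joint would pass 70% of its speed; a pose out of reach is approached as far as the arm can. A call with a gripper value outside its range is refused whole. "gripper" is the finger opening in m, from 0 to 0.0854, set as the call begins (left out, the last holds). The fingers move at their own pace and stop on an object; "grip_force" is the grip in N (left out, the last holds). Time passes only in rows, so rows that repeat a pose let the fingers close. It gives the time, the measured TCP pose, the force, the opening and the grip force at its end, in the units of the state.
- telemetry.observe(): the state, without advancing time (a new reading comes with each control period).
- viewer.capture(name): name is "scene" or "top"; returns a dict with "image" (384x512x3 uint8, red, green, blue), "fovy" (degrees; the focal length in pixels is half the picture's height over the tangent of half this angle, whatever the lens; pixels are square), "cx", "cy" (the principal point, pixels), "distortion" ([k1, k2, p1, p2, k3] as OpenCV has them; the pictures are not rectified), "cam_to_world" (4x4, takes a point from camera to world coordinates). Camera axes: x right, y up, looking along -z (the intrinsics and any distortion apply to the point x, -y, -z); pixel columns grow to the right and rows downward; lengths in m; the calibration is good to about 2 mm. A picture is of the moment at which its call begins. There is no depth.
- manip.job_done(): hands the job in; it is judged then, once.
The state is a dict: "time": time; "qpos": joint angles; "qvel": joint speeds; "tau": joint torques, N m; "ee_pos": TCP position; "tool_rot": TCP orientation; "wrist_force": force on the tool from outside, world axes, zero at the start; "moment": the same for the moment, N m; "grip_width": finger opening in m; "grasp_force": force on a finger pad.
Only numpy, scipy, OpenCV 4.12 (cv2) and the standard library are available. Lean on these libraries where they do the work, as an engineer would, in place of code of your own. Each camera call takes 0.05 s, during which the arm holds its last target. There are 200 camera calls.

## Working session

There is one attempt and no reset: what is moved stays moved. The work goes in short steps, Python scripts to look and compute and a tool call to move; the robot and the scene stay as the last step left them, time stands still between calls to the robot, and variables do not carry over. Pictures are saved under pics/ and viewed, at most 10 in all, crops included, and the job is handed in when it is done.

Besides the shell and the picture viewer there is one more tool, called after "Request:" in YAML: its name, and indented under it one key for each argument. carry_out: Moves the arm, as the interface text tells. Its arguments: {"type":"object","properties":{"series":{"type":"array"},"gripper":{"type":"number"},"grip_force":{"type":"number"}},"required":["series"]}

```bash
mkdir -p pics; cat > h.py <<'E'
import numpy as np, cv2
from workcell import telemetry, viewer, manip
def cap(n):
    c=viewer.capture(n); f=c["image"].shape[0]/2/np.tan(np.radians(c["fovy"])/2)
    c["K"]=np.array([[f,0,c["cx"]],[0,f,c["cy"]],[0,0,1]]); c["D"]=np.array(c["distortion"],float); c["T"]=np.array(c["cam_to_world"]); return c
def ray(c,p):
    u=cv2.undistortPoints(np.array(p,float).reshape(-1,1,2),c["K"],c["D"]).reshape(-1,2)
    d=np.c_[u[:,0],-u[:,1],-np.ones(len(u))]@c["T"][:3,:3].T
    return c["T"][:3,3],d
def plane(c,p,z):
    o,d=ray(c,p); return o+d*((z-o[2])/d[:,2:3])
def proj(c,P):
    P=np.atleast_2d(P); q=(P-c["T"][:3,3])@c["T"][:3,:3]; q=q*[1,-1,-1]
    return cv2.projectPoints(q,np.zeros(3),np.zeros(3),c["K"],c["D"])[0].reshape(-1,2)
def save(c,name,crop=None,s=1.5):
    im=c["image"][...,::-1]
    if crop: x0,y0,x1,y1=crop; im=im[y0:y1,x0:x1]
    cv2.imwrite(name,cv2.resize(im,None,fx=s,fy=s,interpolation=cv2.INTER_CUBIC))
E
python3 - <<'E'
from h import *
for n in("scene","top"):
    c=cap(n); save(c,f"pics/{n}0.png"); print(n,c["T"].round(3).tolist(),c["fovy"],c["D"])
print(telemetry.observe())
E
```

```text
scene [[-0.788, -0.361, 0.499, 0.962], [0.615, -0.444, 0.651, 0.615], [-0.013, 0.82, 0.572, 0.673], [0.0, 0.0, 0.0, 1.0]] 54.83068308270775 [-0.06561905  0.          0.          0.          0.        ]
top [[0.023, 0.994, -0.108, 0.404], [-0.999, 0.027, 0.038, 0.004], [0.041, 0.107, 0.993, 0.989], [0.0, 0.0, 0.0, 1.0]] 56.507246961764466 [-0.07966662  0.          0.          0.          0.        ]
{'time': 0.1, 'qpos': array([ 1.14597260e+00,  8.73838155e-02,  1.75209513e-01,  1.65978260e+00,
       -1.39209601e-05,  1.57080423e+00]), 'qvel': array([-0.00051979, -0.00144457,  0.00109121,  0.00115362, -0.00068231,
       -0.00033709]), 'tau': array([-2.67079658e-04, -5.21559083e+01,  4.65651798e+01,  1.60383387e-02,
        1.93216835e-05, -2.10630685e-05]), 'ee_pos': array([0.22660888, 0.50092651, 0.23066367]), 'tool_rot': array([-6.62268106e-01, -3.07075731e+00,  1.78653851e-03]), 'wrist_force': array([-0.75633445, -0.07234259,  1.0300628 ]), 'moment': array([-0.00760659, -0.047422  ,  0.03991505]), 'grasp_force': 0.0, 'grip_width': 0.08564165307468008}
```

View pics/scene0.png

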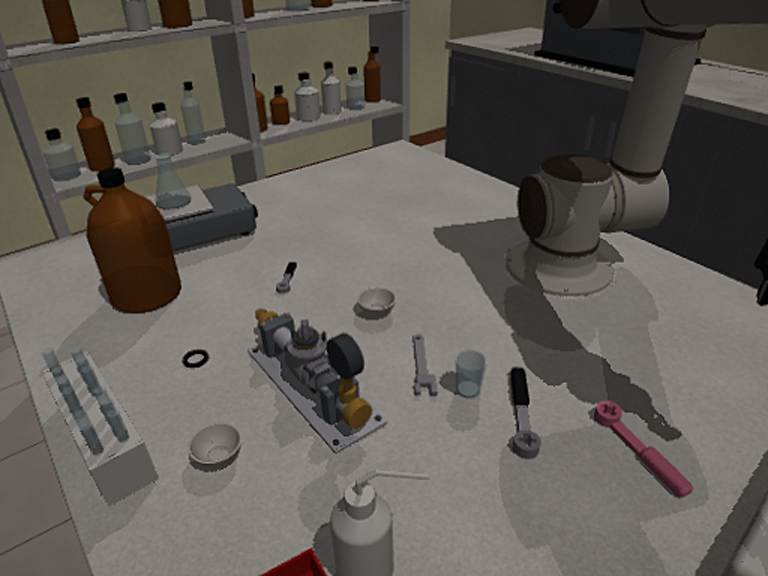

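View pics/top0.png

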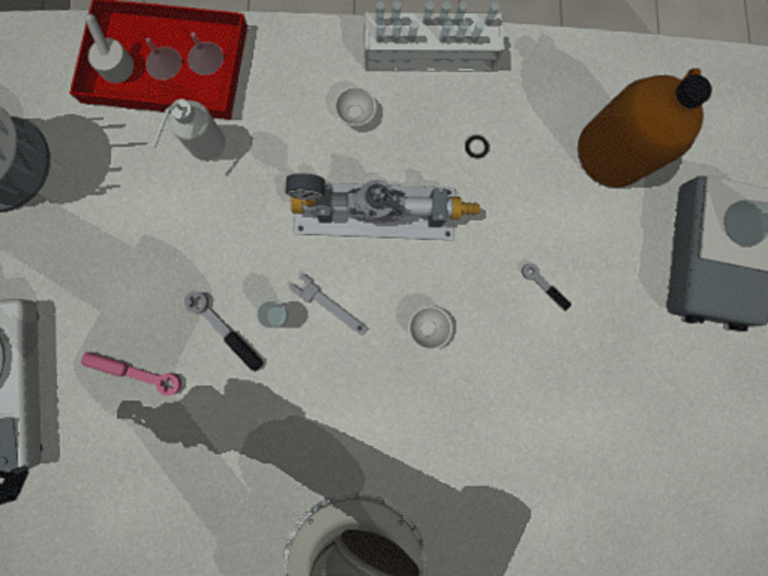

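Native pixels in the top view, lever-like things:
- Grey/black long lever: hub at about (131,201), grip end at (172,245). It has a splined bore and the long reach, so it is the wanted one.
- Pink look-alike: hub at (112,256). Leave it alone.
- Short lever: hub at (353,181), with the small hub. Not wanted.

I'll confirm in a crop, with the stem next to it.

```bash
python3 - <<'E'
from h import *
t=cap("top"); s=cap("scene")
f=lambda c,x,y:cv2.resize(c["image"][y:y+60,x:x+80,::-1],(400,300),interpolation=cv2.INTER_CUBIC)
a=np.hstack([f(t,110,190),f(t,212,105)]); b=np.hstack([f(s,325,250),f(s,165,200)])
cv2.imwrite("pics/comp.png",np.vstack([a,b]))
E
```

```text
(no output)
```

View pics/comp.png

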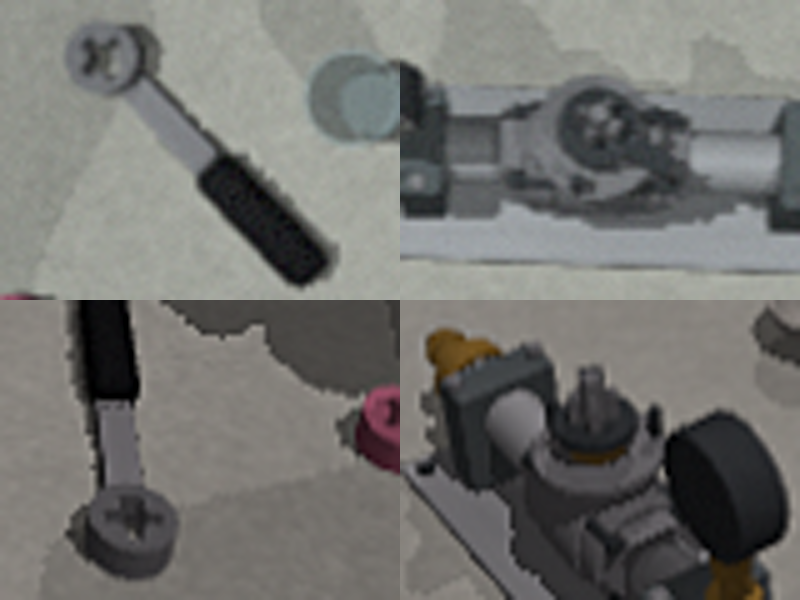

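The crop confirms it: the hub at top-view native (131,201) has the cross-shaped bore. The ear points lower right from the plate at about (253,129) to (270,138).

```bash
python3 - <<'E'
from h import *
t=cap("top"); s=cap("scene")
g=t["image"].astype(int)
# lever grip: black
m=np.zeros(g.shape[:2],np.uint8); R=(slice(215,255),slice(140,185)); m[R]=(g[R].max(2)<48)
n,l,st,ce=cv2.connectedComponentsWithStats(m); k=1+st[1:,4].argmax(); ys,xs=np.where(l==k)
r=cv2.minAreaRect(np.c_[xs,ys].astype(np.float32)); print("grip",r,st[k])
b=cv2.boxPoints(r); w=plane(t,b,.02); print(w.round(4)); 
e=[np.linalg.norm(w[i]-w[(i+1)%4]) for i in range(4)];print(e)
i=0 if e[0]<e[1] else 1
A=(w[i]+w[(i+1)%4])/2;B=(w[(i+2)%4]+w[(i+3)%4])/2
print("ends",A.round(4),B.round(4),"ang",np.degrees(np.arctan2(*(A-B)[1::-1])))
# arm/hub steel mask by difference from bench warmth
sub=g[190:220,115:165]; print("warm r-b"); 
for row in (sub[...,0]-sub[...,2])[::2]: print(' '.join('%3d'%v for v in row[:34]))
print("sum")
for row in sub.sum(2)[::1]//3: print(' '.join('%3d'%v for v in row[:34]))
E
```

```text
grip ((162.25001525878906, 233.75003051757812), (29.698484420776367, 9.192387580871582), 45.0) [150 221  25  26 273]
[[0.3955 0.2447 0.02  ]
 [0.4133 0.2281 0.02  ]
 [0.3588 0.1692 0.02  ]
 [0.3411 0.1859 0.02  ]]
[np.float64(0.024455376360880562), np.float64(0.08024051204246858), np.float64(0.02433250832558993), np.float64(0.0801183905068526)]
ends [0.4044 0.2364 0.02  ] [0.35   0.1776 0.02  ] ang 47.2331422309946
warm r-b
  6   6   5   5   6   6   2   4   8   7   5   6   6   6   4   6   6   4   5   4   4   6   5   5   5   6   6   6   4   5   5   7   4   7
  3   4   7   7   3   6   4   5   5   7   4   4   5   4   8   3   3   5   5   7   4   6   7   3   3   4   6   4   3   4   4   4  10   3
  6   4   7   6   4   2   5   8   5   7   7   2   1  -4   0  -1  -7   1   3   3   6   7   3   3   4   6   3   6   6   5   7   6   9   5
  5   5   4   4   6   3   5   6   5   1  -2  -5  -3  -7  -6  -8  -4  -8  -5  -6  -2   0   3   1   1   3   5   5   5   7   8   7   6   3
  7   5   4   5   3   3   4   3  -1  -4  -3  -8  -4  -3  -5  -3  -3   0  -7  -5  -3  -6  -1  -4   4   2   1   4   3   5   5   6 
[... 4751 characters left out ...]
 127 134 132 108  68
142 140 140 140 141 137 139 142 144 143 147 142 139 143 141 146 149 155 159 156 155 159 160 158 150 139 134 131 130 130 128 131 131 109
142 143 144 145 145 137 137 142 141 146 150 142 144 144 146 150 157 156 157 159 157 161 157 157 158 153 139 131 132 129 130 128 131 130
143 145 143 145 140 139 140 141 142 145 147 147 142 142 142 149 158 156 155 153 156 157 158 157 164 162 143 135 131 132 127 127 126 131
145 147 144 143 138 143 141 143 144 143 148 146 141 139 145 156 158 158 160 156 158 161 160 159 162 160 146 137 133 133 127 129 128 125
144 144 141 144 144 143 146 146 141 144 147 141 143 142 156 162 158 157 158 156 156 157 156 159 157 156 159 146 132 136 133 131 129 127
```

```bash
python3 - <<'E'
from h import *
t=cap("top"); s=cap("scene")
h=plane(t,[[130.1,201.2]],.02)[0]; print("hub",h)
A=np.array([.4044,.2364]);B=np.array([.35,.1776]);d=(B-A)/np.linalg.norm(B-A)
print("dists",np.linalg.norm(A-h[:2]),np.linalg.norm(B-h[:2]),"perp",np.cross(d,h[:2]-A))
u=(A+B)/2-h[:2]; print("hub->gripmid",np.linalg.norm(u),np.degrees(np.arctan2(u[1],u[0])), "reproj scene",proj(s,[*h[:2],.02])) 
# scene hub top ellipse
print("scene crop guess", (325+132/5,250+517/5))
# triangulate stem nose, plate centre, ear: print patches
g=t["image"].astype(int).sum(2)//3
print("top"); 
for r in range(118,146): print(r,' '.join('%3d'%v for v in g[r,238:280]))
g=s["image"].astype(int).sum(2)//3
print("scene")
for r in range(210,236): print(r,' '.join('%3d'%v for v in g[r,190:225]))
E
```

```text
hub [0.46212562 0.29817711 0.02      ]
dists 0.08454974347644334 0.16465416872191344 perp 0.0004193491602231883
hub->gripmid 0.12460187478412335 -132.96690612788964 reproj scene [[351.22164412 292.04512001]]
scene crop guess (351.4, 353.4)
top
118 140 148 146 145 145 146 147 145 144 149 149 148 144 143 143 144 146 148 161 166 162 159 162 166 166 165 159 159 160 161 161 166 149 143 143 145 149 148 147 144 146 140
119 143 145 142 142 144 146 146 148 144 150 149 148 148 145 142 141 142 144 144 153 166 164 160 158 162 163 164 161 161 167 162 165 148 146 145 148 146 150 148 149 146 142
120 144 145 143 145 143 147 145 147 133 125 121 111 107 108 118 123 126 134 136 147 158 165 160 161 161 163 160 164 165 167 168 160 147 148 149 149 147 148 151 144 142 144
121 144 149 149 145 146 143 137 115 111 106 108 108 105 106 115 118 121 123 123 128 143 149 147 143 145 144 145 150 160 158 156 147 140 145 147 147 146 145 143 144 139 139
122 127 134 137 130 121 120 114 106 108 106 107  94  82  85  92 101 114 121 124 123 130 144 147 143 142 141 144 141 147 142 143 147 142 147 146 145 147 146 144 143 143 
[... 7158 characters left out ...]
 80  65  64  31  32  33  32  31  29  29  33  55  35  69  84  81  83  96  96  99  98  83  39   4  16  17  17  16  16  13
233  23  29  84  99  80  81  80  81  63  67  69  69  68  68  66  67  78  67  84  79  81  90  95  97  96  90  69  90   6  15  17  15  16  16  18
234  38  32  47  94  83  82  82  80  80  81  83  83  83  84  82  81  80  82  78  78  79  95  97  96  88  67  79 137   0  12  15  14  16  15  17
235  40  38  33  62  73  84  82  81  79  77  79  81  80  80  82  79  78  79  79  80  90  94  88  73  66  40  73 131  54   9  16  16  15  15  16<stdin>:5: DeprecationWarning: Arrays of 2-dimensional vectors are deprecated. Use arrays of 3-dimensional vectors instead. (deprecated in NumPy 2.0)
```

```bash
python3 - <<'E'
from h import *
t=cap("top"); s=cap("scene")
def tri(p,q):
    o1,d1=ray(t,[p]);o2,d2=ray(s,[q]); d1=d1[0];d2=d2[0]
    k=np.linalg.lstsq(np.c_[d1,-d2],o2-o1,rcond=None)[0]; a=o1+k[0]*d1;b=o2+k[1]*d2; return (a+b)/2,np.linalg.norm(a-b)
print("nose tri",tri([251.3,127.2],[203,213.5]))
print("plate top",plane(t,[[251.6,130.5]],.112), "nose plane top/scene",plane(t,[[251.3,127.2]],.138),plane(s,[[203,213.5]],.138))
S=plane(t,[[251.6,130.5]],.112)[0]; E=plane(t,[[266.3,138.5]],.112)[0]; print("ear",E,np.linalg.norm(E-S),np.degrees(np.arctan2(*(E-S)[1::-1])))
print("plate proj scene",proj(s,S), "hub scene vs top", plane(s,[[351.2,293.3]],.02))
print("base edge",plane(t,[[196.5,157.5],[301.5,159.8]],.01), "beaker",plane(t,[[183,209.5]],0),"dish",plane(t,[[288,219]],.03))
print(proj(t,[S+[0,0,0],S+[0,0,.026]]))
im=cv2.resize(t["image"][112:152,232:284,::-1],None,fx=14,fy=14,interpolation=cv2.INTER_CUBIC)
for a,col in((-119,(0,255,0)),):
  pts=[]
  d=(E-S)/np.linalg.norm(E-S); n=np.array([-d[1],d[0],0])
  P=np.array([S,S+d*.042+n*.006,S+d*.042-n*.006,S+d*.02-n*.006,S+d*.02+n*.006]+[S+.0205*np.array([np.cos(k),np.sin(k),0]) for k in np.linspace(0,6.28,24)]+[S+[0,0,.026]])
  for q in proj(t,P): cv2.circle(im,tuple(int(v) for v in (q-[232,112]+.5)*14),3,col,-1)
cv2.imwrite("pics/ear.png",im)
E
```

```text
nose tri (array([ 0.64348068, -0.02171044,  0.14051048]), np.float64(0.0004586764867604316))
plate top [[ 0.6428107  -0.02338555  0.112     ]] nose plane top/scene [[ 0.64399608 -0.0216498   0.138     ]] [[ 0.64212599 -0.02491104  0.138     ]]
ear [ 0.62341775 -0.06085654  0.112     ] 0.04219195847409009 -117.36363222820728
plate proj scene [[204.16426137 222.42186405]] hub scene vs top [[0.46496213 0.30056349 0.02      ]]
base edge [[ 0.58892032  0.12444201  0.01      ]
 [ 0.59134576 -0.16838812  0.01      ]] beaker [[0.44444884 0.15699287 0.        ]] dish [[ 0.42476456 -0.12957498  0.03      ]]
[[251.6       130.5      ]
 [251.9973647 127.6942117]]
```

View pics/ear.png

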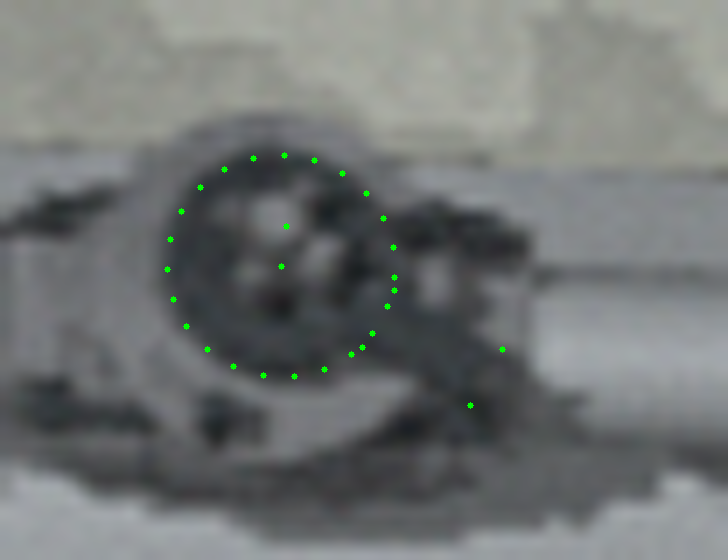

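Request:
carry_out:
  series:
    - [[0,0,0],-7]
    - [[0,0,0],-14]
    - [[0,0,0],-21]
    - [[0,0,0],-28]
    - [[0,0,0],-35]
    - [[0,0,0],-42]
    - [[0,0,0],-49]
    - [[0,0,0],-56]
  gripper: 0.05
  grip_force: 100

```text
time: 1.17
ee_pos: [0.2267, 0.5011, 0.2313]
tool_rot: [-0.866, 3.02, -0.0]
wrist_force: [-0.6, -0.3, 0.1]
grip_width: 0.05
grasp_force: 0.0
```

The ear outline fits a stem axis near (0.643,-0.022) and an ear heading of about -117°. The nose shows at crop (275,215).

```bash
cat >> h.py <<'E'
from scipy.spatial.transform import Rotation as Ro
def go(P,yaw=None):
    """world target TCP, tool-x yaw(deg) -> shift in tool axes and twist"""
    o=telemetry.observe(); R=Ro.from_rotvec(o["tool_rot"]).as_matrix()
    y=np.degrees(np.arctan2(R[1,0],R[0,0])); print("pos",o["ee_pos"].round(4),"yaw",y.round(2),"q",np.degrees(o["qpos"]).round(1),"F",o["wrist_force"].round(1),"M",o["moment"].round(2),"w",o["grip_width"].round(4),"t",o["time"])
    print("shift",(R.T@(np.array(P)-o["ee_pos"])).round(4),"twist",None if yaw is None else round(-((yaw-y+180)%360-180),2))
E
python3 -c "
from h import *
go([.4251,.2582,.07],-132.9)"
```

```text
Traceback (most recent call last):
  File "h.py", line 23, in go
    y=np.degrees(np.arctan2(R[1,0],R[0,0])); print("pos",o["ee_pos"].round(4),"yaw",y.round(2),"q",np.degrees(o["qpos"]).round(1),"F",o["wrist_force"].round(1),"M",o["moment"].round(2),"w",o["grip_width"].round(4),"t",o["time"])
                                                                                                                                                                                             ^^^^^^^^^^^^^^^^^^^^^
AttributeError: 'float' object has no attribute 'round'
```

```bash
sed -i 's/o\["grip_width"\].round(4)/round(o["grip_width"],4)/' h.py
python3 -c "
from h import *
go([.4251,.2582,.07],-132.9)"
```

```text
pos [0.2267 0.5011 0.2313] yaw -147.99 q [65.7  5.  10.1 95.1 -0.  33.7] F [-0.6 -0.3  0.1] M [-0.05  0.01  0.03] w 0.05 t 1.1667
shift [-0.0395 -0.3112  0.1613] twist -15.09
```

Request:
carry_out:
  series:
    - [[-0.005,-0.038,0.0],-2]
    - [[-0.01,-0.077,0.0],-4]
    - [[-0.015,-0.116,0.01],-6]
    - [[-0.02,-0.155,0.02],-8]
    - [[-0.025,-0.194,0.035],-10]
    - [[-0.03,-0.233,0.05],-12]
    - [[-0.035,-0.272,0.065],-14]
    - [[-0.0395,-0.311,0.08],-15.1]

```text
time: 1.83
ee_pos: [0.4235, 0.2566, 0.1514]
tool_rot: [-1.249, 2.882, 0.0]
wrist_force: [0.0, 0.7, 0.2]
grip_width: 0.0499
grasp_force: 0.0
```

Request:
carry_out:
  series:
    - [[0,0,0.035],0]
    - [[0,0,0.07],0]
    - [[0,0,0.09],0]
    - [[0,0,0.1],0]
    - [[0,0,0.1],0]

```text
time: 2.25
ee_pos: [0.4215, 0.2576, 0.0498]
tool_rot: [1.245, -2.881, 0.001]
wrist_force: [-1.0, 0.4, -0.1]
grip_width: 0.05
grasp_force: 0.0
```

```bash
python3 -c "
from h import *
go([.4251,.2582,.002],-132.9)
t=cap('top');s=cap('scene')
f=lambda c,x,y:cv2.resize(c['image'][y:y+75,x:x+100,::-1],(400,300),interpolation=cv2.INTER_CUBIC)
cv2.imwrite('pics/pre.png',np.hstack([f(t,100,180),f(s,310,220)]))"
```

```text
pos [0.4215 0.2576 0.0498] yaw -133.25 q [ 31.4  -2.  -17.2  75.1  -0.  -15.3] F [-1.   0.4 -0.1] M [0.03 0.01 0.04] w 0.05 t 2.25
shift [-0.0031 -0.0022  0.0478] twist -0.35
```

View pics/pre.png

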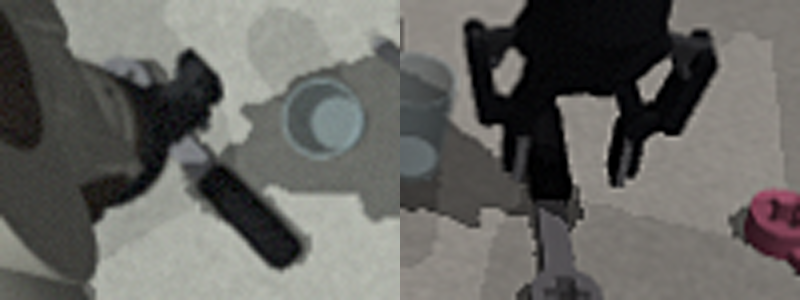

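```bash
python3 -c "
from h import *
t=cap('top');s=cap('scene')
P=np.array([[.4251,.2582,.005],[.4251,.2582,.05],[.4215,.2576,.055],[.4251+.018,.2582-.017,.055],[.4251-.018,.2582+.017,.055],[.4625,.2985,.02],[.35,.1776,.02]])
print((proj(s,P)-[310,220])*4+[400,0]); print((proj(t,P)-[100,180])*4)"
```

```text
[[551.26973936 234.51819811]
 [561.15676228 181.20649423]
 [565.59254094 171.70020617]
 [519.33177537 172.84699061]
 [605.32803359 177.28062121]
 [564.8859747  288.84945669]
 [536.60414277  92.75030125]]
[[181.99474929 141.91172961]
 [164.34087071 139.91890909]
 [162.90600238 145.2617459 ]
 [189.74019805 112.71813544]
 [134.78109266 166.72374485]
 [119.95792247  84.2347175 ]
 [290.9354579  256.9293967 ]]
```

The scene view shows the fingers straddling the arm, with the projected grasp point at crop (551,234) on the bare steel. The beaker, at left crop (322,118), is clear.

Request:
carry_out:
  series:
    - [[-0.003,-0.002,0.016],-0.3]
    - [[-0.003,-0.002,0.032],-0.3]
    - [[-0.003,-0.002,0.044],-0.3]
    - [[-0.003,-0.002,0.047],-0.3]
    - [[-0.003,-0.002,0.047],-0.3]

```text
time: 2.87
ee_pos: [0.4258, 0.2591, 0.0047]
tool_rot: [1.254, -2.88, 0.0]
wrist_force: [0.8, -0.3, 0.5]
grip_width: 0.0501
grasp_force: 0.0
```

Request:
carry_out:
  series:
    - [[0,0,0],0]
    - [[0,0,0],0]
    - [[0,0,0],0]
    - [[0,0,0],0]
    - [[0,0,0],0]
    - [[0,0,0],0]
  gripper: 0.0

```text
time: 3.37
ee_pos: [0.4267, 0.2595, 0.0064]
tool_rot: [-1.253, 2.879, 0.0]
wrist_force: [-2.3, -1.2, 6.8]
grip_width: 0.0137
grasp_force: 98.0
```

```bash
python3 -c "
from h import *
go([.4251,.2582,.24],-117.4)"
```

```text
pos [0.4267 0.2595 0.0064] yaw -132.94 q [ 31.3  -0.1 -20.2  69.8   0.  -15.8] F [-2.3 -1.2  6.8] M [-0.11  0.37 -0.03] w 0.0137 t 3.3667
shift [ 1.600e-03  2.000e-04 -2.337e-01] twist -15.54
```

Request:
carry_out:
  series:
    - [[0,0,-0.003],0]
    - [[0,0,-0.01],0]
    - [[0,0,-0.02],0]
    - [[0,0,-0.03],0]
    - [[0,0,-0.03],0]
    - [[0,0,-0.03],0]

```text
time: 3.87
ee_pos: [0.4267, 0.2595, 0.0359]
tool_rot: [-1.253, 2.879, 0.0]
wrist_force: [-0.8, -0.2, -3.9]
grip_width: 0.0132
grasp_force: 98.1
```

```bash
python3 -c "
from h import *
go([.4251,.2582,.25],-117.4)
t=cap('top');s=cap('scene')
f=lambda c,x,y:cv2.resize(c['image'][y:y+75,x:x+100,::-1],(400,300),interpolation=cv2.INTER_CUBIC)
cv2.imwrite('pics/lift.png',np.hstack([f(t,100,180),f(s,310,220)]))"
```

```text
pos [0.4267 0.2595 0.0359] yaw -132.94 q [ 31.3  -1.2 -17.9  73.2  -0.  -15.8] F [-0.8 -0.2 -3.9] M [-0.12  0.06 -0.03] w 0.0132 t 3.8667
shift [ 1.700e-03  2.000e-04 -2.141e-01] twist -15.54
```

View pics/lift.png

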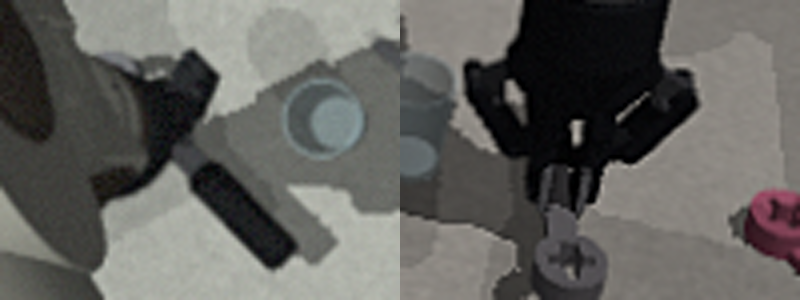

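The lever is held level. The hub bore shows at scene native (352.5,285.5) and the hub partly in the top view. I'll lift and carry it over the gauge to above the stem.

```bash
python3 -c "
from h import *
s=cap('scene'); print(plane(s,[[352.6,285.6]],.0495))
S=np.array([.6435,-.0222]);a=np.radians(-117.4);go([*(S+.054*np.array([np.cos(a),np.sin(a)])),.23],-117.4)"
```

```text
[[0.46832415 0.30230678 0.0495    ]]
pos [0.4259 0.259  0.0345] yaw -132.94 q [ 31.3  -1.1 -18.   73.1  -0.  -15.8] F [-0.1 -0.1 -3.5] M [-0.02  0.08  0.01] w 0.0135 t 4.0167
shift [ 0.1098 -0.3653 -0.1955] twist -15.54
```

Request:
carry_out:
  series:
    - [[0,0,-0.04],0]
    - [[0,0,-0.08],0]
    - [[0,0,-0.12],0]
    - [[0,0,-0.16],0]
    - [[0,0,-0.19],0]
    - [[0,0,-0.195],0]

```text
time: 4.52
ee_pos: [0.4273, 0.2598, 0.2353]
tool_rot: [-1.251, 2.874, 0.002]
wrist_force: [0.6, 0.1, -3.4]
grip_width: 0.0133
grasp_force: 99.0
```

Request:
carry_out:
  series:
    - [[0.01,-0.035,0],-2]
    - [[0.021,-0.072,0],-4]
    - [[0.032,-0.109,0],-6]
    - [[0.043,-0.146,0],-8]
    - [[0.054,-0.183,0],-10]
    - [[0.065,-0.22,0],-12]
    - [[0.076,-0.256,0],-14]
    - [[0.087,-0.292,0],-15.5]

```text
time: 5.18
ee_pos: [0.581, -0.0054, 0.2281]
tool_rot: [1.633, -2.682, -0.002]
wrist_force: [0.5, 0.6, -2.9]
grip_width: 0.0135
grasp_force: 99.0
```

```bash
python3 -c "
from h import *
S=np.array([.6435,-.0222]);a=np.radians(-117.4);go([*(S+.054*np.array([np.cos(a),np.sin(a)])),.19],-117.4)"
```

```text
pos [ 0.581  -0.0054  0.2281] yaw -117.34 q [ -0.5   9.4  14.6  95.3   0.  -63.2] F [ 0.5  0.6 -2.9] M [ 0.01  0.05 -0.01] w 0.0135 t 5.1833
shift [ 0.0402 -0.0633  0.038 ] twist 0.06
```

Request:
carry_out:
  series:
    - [[0.014,-0.021,0],0]
    - [[0.027,-0.042,0],0]
    - [[0.04,-0.063,0.01],0]
    - [[0.04,-0.063,0.03],0]
    - [[0.04,-0.063,0.05],0]
    - [[0.04,-0.063,0.063],0]
    - [[0.04,-0.063,0.063],0]
    - [[0.04,-0.063,0.063],0]

```text
time: 5.85
ee_pos: [0.6173, -0.068, 0.1652]
tool_rot: [1.63, -2.683, -0.003]
wrist_force: [-0.0, 0.4, -3.0]
grip_width: 0.0134
grasp_force: 99.2
```

```bash
python3 -c "
from h import *
S=np.array([.6435,-.0222]);a=np.radians(-117.4);go([*(S+.054*np.array([np.cos(a),np.sin(a)])),.165],-117.4)
t=cap('top');s=cap('scene')
f=lambda c,x,y:cv2.resize(c['image'][y:y+75,x:x+50,::-1],(400,600),interpolation=cv2.INTER_CUBIC)
cv2.imwrite('pics/above.png',np.hstack([f(t,230,95),f(s,180,175)]))"
```

```text
pos [ 0.6173 -0.068   0.1652] yaw -117.44 q [ -6.3  14.2  13.2  89.2  -0.  -68.8] F [-0.   0.4 -3. ] M [-0.04  0.01 -0.05] w 0.0134 t 5.85
shift [ 0.0013 -0.0022  0.0002] twist -0.04
```

View pics/above.png

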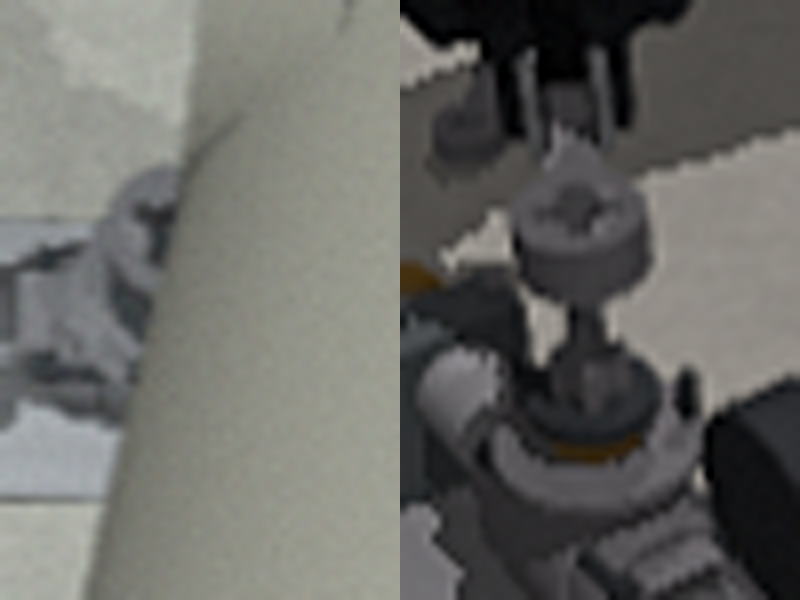

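The scene view shows the hub above the stem, with the bore at native about (202.5,200.7) and the stem axis at about column 203.4. The top view is mostly hidden by the arm. Next I'll refine numerically in the scene view.

```bash
python3 -c "
from h import *
s=cap('scene');t=cap('top')
g=s['image'].astype(int).sum(2)//3
print('     ',' '.join('%3d'%v for v in range(190,216)))
for r in range(190,228): print(r,' ',' '.join('%3d'%v for v in g[r,190:216]))
g=t['image'].astype(int).sum(2)//3
print('top     ',' '.join('%3d'%v for v in range(238,256)))
for r in range(112,136): print(r,' ',' '.join('%3d'%v for v in g[r,238:256]))
S=[.6435,-.0222]
print(proj(s,[[*S,.112],[*S,.125],[*S,.138],[*S,.1588],[*S,.1788]]).round(2).tolist()); print(proj(t,[[*S,.1788]]))
print(plane(s,[[202.4,200.4],[202.4,199.4]],.1788))"
```

```text
190 191 192 193 194 195 196 197 198 199 200 201 202 203 204 205 206 207 208 209 210 211 212 213 214 215
190    49  57  33   1   8  43  70  42  63 110  79  48  46  36  36  71  49  26  36  74  80  78  77  76  77  76
191    54  54  38  11   1  33  72  57  61 110 103  66  32  34  31  71  62  66  65  78  76  78  76  77  76  76
192    49  44  38  37  59  60  69  64  49 109 103  87  67  67  38  62  62  82  79  77  75  73  74  74  76  76
193    43  39  38  63  85  81  60  54  46 107  94  87  91  91  69  50  68  80  77  75  75  74  72  75  75  76
194    40  45  58  75  79  77  57  69  86  97  86  87  88  91  90  59  79  77  75  74  75  76  75  71  71  70
195    51  57  79  80  77  76  68  82 105  88  87  88  88  89  89  73  79  74  73  74  73  69  67  78 117 116
196    71  71  81  79  77  76  75  81 103  87  89  88  90  90  87  83  82  79  74  69  78 115 113 120 149 146
197    80  79  79  78  78  76  78  86  95  82  81  82  78  77  92  95  92  82  84 101 122 147 143 143 141 140
198    77  76  77  78  78  84  85  86  87  75  65  66  59  60  87 106 100  85  88 109 134 143 139 138 139 140
199   
[... 4634 characters left out ...]
01 112 107 104 106 109 114 115 121
130   116 121 117 113 107  88  62  58  64  68  87  96 102 104 116 113 119 121
131   117 124 117 116 112  86  62  62  58  54  53  77  99 107 113 120 119 121
132   120 121 124 123 118  88  70  69  65  61  61  88 103 109 113 118 121 124
133   119 124 126 124 120 103  75  64  65  66  69  95 109 113 114 116 120 123
134   119 125 126 125 125 122  86  57  65  66  80  99 108 112 116 118 120 124
135   120 129 130 129 128 128 104  78  64  64  83 104 107 112 116 121 122 125
[[204.17, 222.77], [203.64, 218.55], [203.09, 214.26], [202.2, 207.24], [201.32, 200.3]]
[[252.16970515 122.64067079]]
[[ 0.64175337 -0.02026132  0.1788    ]
 [ 0.63967857 -0.02374605  0.1788    ]]
```

Request:
carry_out:
  series:
    - [[0.0008,-0.001,0],0]
    - [[0.0016,-0.002,0.004],0]
    - [[0.0016,-0.002,0.01],0]
    - [[0.0016,-0.002,0.016],0]
    - [[0.0016,-0.002,0.02],0]
    - [[0.0016,-0.002,0.023],0]
    - [[0.0016,-0.002,0.023],0]

```text
time: 6.63
ee_pos: [0.6187, -0.0703, 0.1427]
tool_rot: [1.631, -2.684, -0.002]
wrist_force: [-0.7, 0.1, -4.3]
grip_width: 0.0132
grasp_force: 99.1
```

```bash
python3 -c "
from h import *
go([.6183,-.0703,.118],-117.4)"
```

```text
pos [ 0.6187 -0.0703  0.1427] yaw -117.44 q [ -6.5  14.2  10.8  86.6   0.  -69. ] F [-0.7  0.1 -4.3] M [-0.03  0.07 -0.07] w 0.0132 t 6.6333
shift [0.0002 0.0003 0.0247] twist -0.04
```

Request:
carry_out:
  series:
    - [[0,0,0.0015],0]
    - [[0,0,0.003],0]
    - [[0,0,0.0045],0]
    - [[0,0,0.005],0]

```text
time: 6.97
ee_pos: [0.6191, -0.0703, 0.1388]
tool_rot: [-1.631, 2.685, -0.0]
wrist_force: [0.4, -0.2, -3.9]
grip_width: 0.0132
grasp_force: 99.2
```

```bash
python3 -c "
from h import *
go([.6183,-.0703,.118],-117.4)
s=cap('scene')
g=s['image'].astype(int).sum(2)//3
print('     ',' '.join('%3d'%v for v in range(190,216)))
for r in range(200,232): print(r,' ',' '.join('%3d'%v for v in g[r,190:216]))
"
```

```text
pos [ 0.6191 -0.0703  0.1388] yaw -117.44 q [ -6.5  14.2  10.3  86.1  -0.  -69. ] F [ 0.4 -0.2 -3.9] M [-0.1  -0.01 -0.02] w 0.0132 t 6.9667
shift [0.0004 0.0008 0.0208] twist -0.04
      190 191 192 193 194 195 196 197 198 199 200 201 202 203 204 205 206 207 208 209 210 211 212 213 214 215
200    76  77  78  29   0  15  65  64  35 115 104  80  69  31  29  70  70  95 112 132 142 139 138 137 138 138
201    76  76  74  57  32  25  63  61  34  98 105 104  88  64  21  59  76 135 148 142 138 138 138 139 140 138
202    77  73  77 123 116 113  89  58  30  81 104  94  88  88  63  67  86 142 144 139 137 137 137 138 138 137
203    76  71  78 152 148 148 107  72  80  91  94  85  87  88  91  99 125 146 140 136 135 136 137 136 138 136
204    70  71 118 145 142 142 129 121 105  94  87  86  86  88  89 108 150 141 137 136 136 137 136 137 137 136
205   121 116 145 142 139 140 146 148  97  86  87  87  87  88  86  94 127 138 142 140 138 139 138 139 137 138
206   151 145 144 142 140 141 145 130  88  85  88  89  88  84  83  83  92 110 124 140 146 143 141 141 141 140
207   152 147 135 148 144 135 121  96 
[... 2011 characters left out ...]
  13  31  46  49  49  37  54 102  38  13
226   112 118 110  70  34  34  23  36  32  13  17  11  19  46  42  33  32  43  43  44  39  32  74 105  77   4
227   110  92  67  31  39  43  29  34  41  33  34  33  34  45  42  42  41  40  36  31  27  45  99 104  99  44
228   109  57  71  32  38  42  35  20  26  36  37  40  39  37  38  36  35  34  29  27  35  59 106 100  89  76
229    70  58  93  68  34  39  41  32  23  20  25  28  30  28  28  30  28  24  28  32  48  95 106  90  82  86
230    15  56  95  90  68  33  38  41  38  32  28  26  28  28  29  29  31  33  31  31  47 102 103  84  82  87
231     7  51  94 100  88  69  32  36  41  39  34  32  34  35  34  32  32  32  39  73  72  88 102  95  96  97
```

Request:
carry_out:
  series:
    - [[0,0,0.001],0]
    - [[0,0,0.002],0]
    - [[0,0,0.003],0]
    - [[0,0,0.004],0]
    - [[0,0,0.004],0]

```text
time: 7.43
ee_pos: [0.619, -0.0703, 0.1346]
tool_rot: [1.631, -2.685, -0.0]
wrist_force: [-0.4, -0.3, -2.3]
grip_width: 0.0133
grasp_force: 99.2
```

```bash
python3 -c "
from h import *
go([.6183,-.0703,.118],-117.4)
"
```

```text
pos [ 0.619  -0.0703  0.1346] yaw -117.44 q [ -6.5  14.2   9.9  85.7  -0.  -69. ] F [-0.4 -0.3 -2.3] M [-0.06  0.03  0.02] w 0.0133 t 7.4333
shift [0.0003 0.0007 0.0166] twist -0.04
```

Request:
carry_out:
  series:
    - [[0,0,0.001],0]
    - [[0,0,0.002],0]
    - [[0,0,0.003],0]
    - [[0,0,0.003],0]

```text
time: 7.77
ee_pos: [0.619, -0.0703, 0.1316]
tool_rot: [1.631, -2.685, -0.0]
wrist_force: [0.7, 0.3, -3.2]
grip_width: 0.0131
grasp_force: 99.2
```

```bash
python3 -c "
from h import *
go([.6183,-.0703,.118],-117.4)
"
```

```text
pos [ 0.619  -0.0703  0.1316] yaw -117.44 q [ -6.5  14.2   9.5  85.3  -0.  -69. ] F [ 0.7  0.3 -3.2] M [-0.12  0.01  0.04] w 0.0131 t 7.7667
shift [0.0003 0.0007 0.0136] twist -0.04
```

Request:
carry_out:
  series:
    - [[0,0,0.001],0]
    - [[0,0,0.002],0]
    - [[0,0,0.003],0]
    - [[0,0,0.004],0]
    - [[0,0,0.004],0]

```text
time: 8.18
ee_pos: [0.6191, -0.0703, 0.1276]
tool_rot: [1.631, -2.685, -0.0]
wrist_force: [-0.6, -1.2, -3.4]
grip_width: 0.0132
grasp_force: 99.2
```

```bash
python3 -c "
from h import *
go([.6183,-.0703,.118],-117.4)
"
```

```text
pos [ 0.6191 -0.0703  0.1276] yaw -117.44 q [ -6.5  14.2   9.1  84.9  -0.  -69. ] F [-0.6 -1.2 -3.4] M [-0.09 -0.    0.  ] w 0.0132 t 8.1833
shift [0.0003 0.0007 0.0096] twist -0.04
```

Request:
carry_out:
  series:
    - [[0,0,0.002],0]
    - [[0,0,0.004],0]
    - [[0,0,0.006],0]
    - [[0,0,0.007],0]
    - [[0,0,0.0075],0]
    - [[0,0,0.0075],0]

```text
time: 8.68
ee_pos: [0.619, -0.0703, 0.1201]
tool_rot: [1.631, -2.685, -0.0]
wrist_force: [-0.5, 0.2, -3.7]
grip_width: 0.0134
grasp_force: 99.2
```

```bash
python3 -c "
from h import *
go([.6183,-.0703,.118],-117.4)
t=cap('top');s=cap('scene')
f=lambda c,x,y:cv2.resize(c['image'][y:y+75,x:x+50,::-1],(400,600),interpolation=cv2.INTER_CUBIC)
cv2.imwrite('pics/low.png',np.hstack([f(t,230,95),f(s,180,185)]))"
```

```text
pos [ 0.619  -0.0703  0.1201] yaw -117.44 q [ -6.5  14.2   8.3  84.1   0.  -69. ] F [-0.5  0.2 -3.7] M [-0.08  0.05  0.03] w 0.0134 t 8.6833
shift [0.0003 0.0007 0.0021] twist -0.04
```

View pics/low.png

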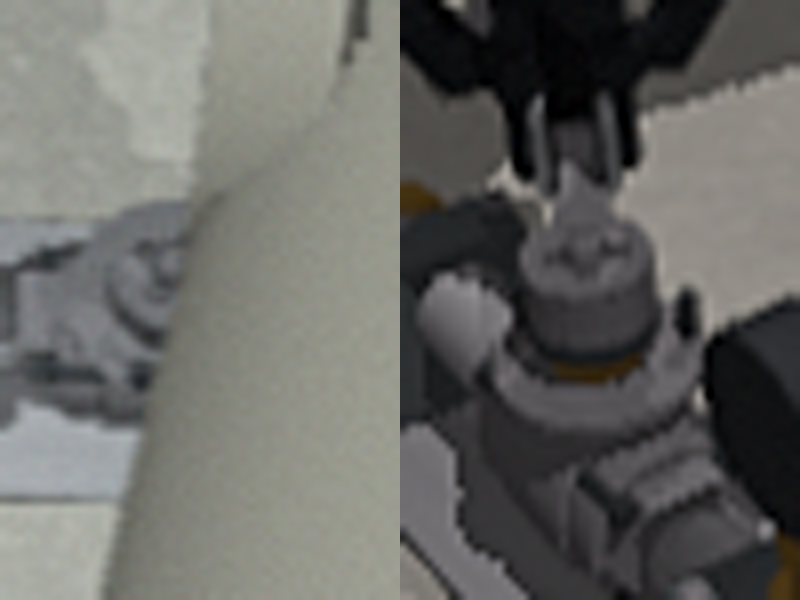

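The hub, at scene crop (588,290), is around the splined stem with the nose in its bore, and almost down on the stop plate. I'll press it home gently.

Request:
carry_out:
  series:
    - [[0,0,0.0007],0]
    - [[0,0,0.0014],0]
    - [[0,0,0.002],0]
    - [[0,0,0.0025],0]
    - [[0,0,0.0025],0]

```text
time: 9.2
ee_pos: [0.6192, -0.0704, 0.1183]
tool_rot: [-1.631, 2.685, -0.001]
wrist_force: [-1.1, 0.2, 0.2]
grip_width: 0.0133
grasp_force: 99.8
```

Request:
carry_out:
  series:
    - [[0,0,0.0005],0]
    - [[0,0,0.001],0]
    - [[0,0,0.001],0]

```text
time: 9.45
ee_pos: [0.6193, -0.0705, 0.1179]
tool_rot: [-1.631, 2.684, -0.001]
wrist_force: [-2.6, -0.8, 6.2]
grip_width: 0.0133
grasp_force: 100.6
```

```bash
python3 - <<'E'
from h import *
S=np.array([.6435,-.0222])
o=telemetry.observe(); R=Ro.from_rotvec(o["tool_rot"]).as_matrix(); p=o["ee_pos"]
# bore centre = on tool -x by r
go([.6183,-.0703,.118],-117.4)
r=.0545; th0=np.arctan2(R[1,0],R[0,0]); C=p[:2]-r*R[:2,0]; print("centre",C)
for k in range(1,15):
    a=th0-np.radians(4.5*k); q=[*(C+r*np.array([np.cos(a),np.sin(a)])),p[2]]
    print(4.5*k,(R.T@(np.array(q)-p)).round(4))
E
```

```text
pos [ 0.6193 -0.0705  0.1179] yaw -117.44 q [ -6.5  14.2   8.   83.7  -0.  -69. ] F [-2.6 -0.8  6.2] M [-0.05  0.65 -0.02] w 0.0133 t 9.45
shift [ 0.0003  0.0009 -0.0001] twist -0.04
centre [ 0.64436794 -0.02209879]
4.5 [-0.0002  0.0043 -0.    ]
9.0 [-0.0007  0.0085 -0.    ]
13.5 [-0.0015  0.0127 -0.    ]
18.0 [-0.0027  0.0168 -0.    ]
22.5 [-0.0041  0.0209 -0.    ]
27.0 [-0.0059  0.0247 -0.    ]
31.5 [-0.008   0.0285 -0.    ]
36.0 [-0.0104  0.032  -0.    ]
40.5 [-0.0131  0.0354 -0.    ]
45.0 [-0.016   0.0385 -0.    ]
49.5 [-0.0191  0.0414 -0.    ]
54.0 [-0.0225  0.0441 -0.    ]
58.5 [-0.026   0.0465 -0.    ]
63.0 [-0.0298  0.0486 -0.    ]
```

Request:
carry_out:
  series:
    - [[-0.0002,0.0043,-0.0005],4.5]
    - [[-0.0007,0.0085,-0.0005],9]
    - [[-0.0015,0.0127,-0.0005],13.5]
    - [[-0.0027,0.0168,-0.0005],18]
    - [[-0.0041,0.0209,-0.0005],22.5]
    - [[-0.0041,0.0209,-0.0005],22.5]

```text
time: 9.95
ee_pos: [0.6027, -0.0567, 0.1181]
tool_rot: [-1.071, 2.952, -0.001]
wrist_force: [0.5, 0.0, 2.3]
grip_width: 0.0132
grasp_force: 100.1
```

```bash
cat > sw.py <<'E'
from h import *
o=telemetry.observe(); R=Ro.from_rotvec(o["tool_rot"]).as_matrix(); p=o["ee_pos"]
C=np.array([.64437,-.0221]); go([*C,p[2]],-179.5)
v=p[:2]-C; print("r",np.linalg.norm(v),"bearing",np.degrees(np.arctan2(v[1],v[0])),"F tool",(R.T@o["wrist_force"]).round(1))
E
python3 sw.py
```

```text
pos [ 0.6027 -0.0567  0.1181] yaw -140.11 q [ -5.4  11.7   5.1  83.3   0.  -45.3] F [0.5 0.  2.3] M [ 0.04 -0.    0.11] w 0.0132 t 9.95
shift [-0.0542 -0.0001  0.0001] twist 39.39
r 0.05418099165067933 bearing -140.26300961460234 F tool [-0.4 -0.3 -2.3]
```

Request:
carry_out:
  series:
    - [[-0.0002,0.0043,0],4.5]
    - [[-0.0007,0.0085,0],9]
    - [[-0.0015,0.0127,0],13.5]
    - [[-0.0027,0.0168,0],18]
    - [[-0.0041,0.0209,0],22.5]
    - [[-0.0059,0.0247,0],27]
    - [[-0.008,0.0285,0],31.5]
    - [[-0.008,0.0285,0],31.5]

```text
time: 10.62
ee_pos: [0.5903, -0.0297, 0.1179]
tool_rot: [-0.234, 3.132, 0.0]
wrist_force: [-2.6, 1.7, 5.0]
grip_width: 0.0137
grasp_force: 100.4
```

```bash
python3 sw.py
```

```text
pos [ 0.5903 -0.0297  0.1179] yaw -171.46 q [ -2.9   9.8   2.9  83.    0.  -11.4] F [-2.6  1.7  5. ] M [0.31 0.42 0.18] w 0.0137 t 10.6167
shift [-0.0545 -0.0006  0.    ] twist 8.04
r 0.0545489050323402 bearing -172.03833928146634 F tool [ 2.3  2.1 -5. ]
```

Request:
carry_out:
  series:
    - [[0,0.0019,0],2]
    - [[-0.0002,0.0038,0],4]
    - [[-0.0004,0.0057,0],6]
    - [[-0.0004,0.0057,0],6]
    - [[-0.0004,0.0057,0],6]

```text
time: 11.03
ee_pos: [0.5898, -0.0243, 0.1179]
tool_rot: [-0.078, 3.14, 0.001]
wrist_force: [-3.6, 2.0, 5.7]
grip_width: 0.013
grasp_force: 100.6
```

```bash
python3 sw.py
```

```text
pos [ 0.5898 -0.0243  0.1179] yaw -177.15 q [-2.4  9.7  2.8 83.   0.  -5.2] F [-3.6  2.   5.7] M [0.25 0.6  0.21] w 0.013 t 11.0333
shift [-0.0546 -0.0005  0.    ] twist 2.35
r 0.054592647862771744 bearing -177.64107659991433 F tool [ 3.5  2.1 -5.7]
```

Request:
carry_out:
  series:
    - [[0,0.001,0],1]
    - [[0,0.0019,0],2]
    - [[0,0.0029,0],3]
    - [[0,0.0029,0],3]
    - [[0,0.0029,0],3]

```text
time: 11.45
ee_pos: [0.5897, -0.0216, 0.1179]
tool_rot: [0.004, 3.141, 0.0]
wrist_force: [-2.2, 0.3, 4.7]
grip_width: 0.0132
grasp_force: 100.7
```

```bash
python3 sw.py
```

```text
pos [ 0.5897 -0.0216  0.1179] yaw 179.85 q [-2.1  9.7  2.7 83.   0.  -2. ] F [-2.2  0.3  4.7] M [0.1  0.57 0.23] w 0.0132 t 11.45
shift [-0.0547 -0.0004  0.    ] twist -0.65
r 0.054652034023758955 bearing 179.4857924661696 F tool [ 2.2  0.3 -4.7]
```

Request:
carry_out:
  series:
    - [[0,0.001,0],1]
    - [[0,0.0019,0],2]
    - [[0,0.0019,0],2]
    - [[0,0.0019,0],2]

```text
time: 11.78
ee_pos: [0.5897, -0.0197, 0.1179]
tool_rot: [0.059, 3.141, 0.0]
wrist_force: [-3.5, 0.8, 6.1]
grip_width: 0.0135
grasp_force: 100.7
```

```bash
python3 sw.py
```

```text
pos [ 0.5897 -0.0197  0.1179] yaw 177.86 q [-1.9  9.7  2.7 83.   0.   0.2] F [-3.5  0.8  6.1] M [0.12 0.58 0.26] w 0.0135 t 11.7833
shift [-0.0547 -0.0004  0.    ] twist -2.64
r 0.054687002009252264 bearing 177.4832052930419 F tool [ 3.5  0.7 -6.1]
```

Request:
carry_out:
  series:
    - [[0,0.001,0],1]
    - [[0,0.0019,0],2]
    - [[0,0.0019,0],2]
    - [[0,0.0019,0],2]

```text
time: 12.12
ee_pos: [0.5898, -0.0177, 0.1179]
tool_rot: [0.113, 3.139, 0.001]
wrist_force: [-3.9, 0.3, 6.0]
grip_width: 0.0133
grasp_force: 100.7
```

```bash
python3 sw.py
```

```text
pos [ 0.5898 -0.0177  0.1179] yaw 175.86 q [-1.7  9.7  2.7 83.   0.   2.4] F [-3.9  0.3  6. ] M [0.14 0.58 0.19] w 0.0133 t 12.1167
shift [-0.0547 -0.0004  0.    ] twist -4.64
r 0.05472944206736297 bearing 175.4249524299577 F tool [ 3.9 -0.  -6. ]
```

Request:
carry_out:
  series:
    - [[0,0.001,0],1]
    - [[-0.0001,0.0019,0],2]
    - [[-0.0001,0.0019,0],2]
    - [[-0.0001,0.0019,0],2]

```text
time: 12.45
ee_pos: [0.59, -0.0159, 0.1179]
tool_rot: [0.168, 3.137, 0.0]
wrist_force: [-2.9, -0.4, 6.5]
grip_width: 0.0137
grasp_force: 100.7
```

```bash
python3 sw.py; python3 -c "
from h import *
t=cap('top');s=cap('scene')
f=lambda c,x,y:cv2.resize(c['image'][y:y+75,x:x+50,::-1],(400,600),interpolation=cv2.INTER_CUBIC)
cv2.imwrite('pics/sw.png',np.hstack([f(t,225,105),f(s,185,180)]))"
```

```text
pos [ 0.59   -0.0159  0.1179] yaw 173.86 q [-1.6  9.7  2.8 83.1  0.   4.6] F [-2.9 -0.4  6.5] M [0.1  0.71 0.27] w 0.0137 t 12.45
shift [-0.0547 -0.0003  0.    ] twist -6.64
r 0.054750504133579896 bearing 173.49540908305082 F tool [ 2.8 -0.7 -6.5]
```

View pics/sw.png

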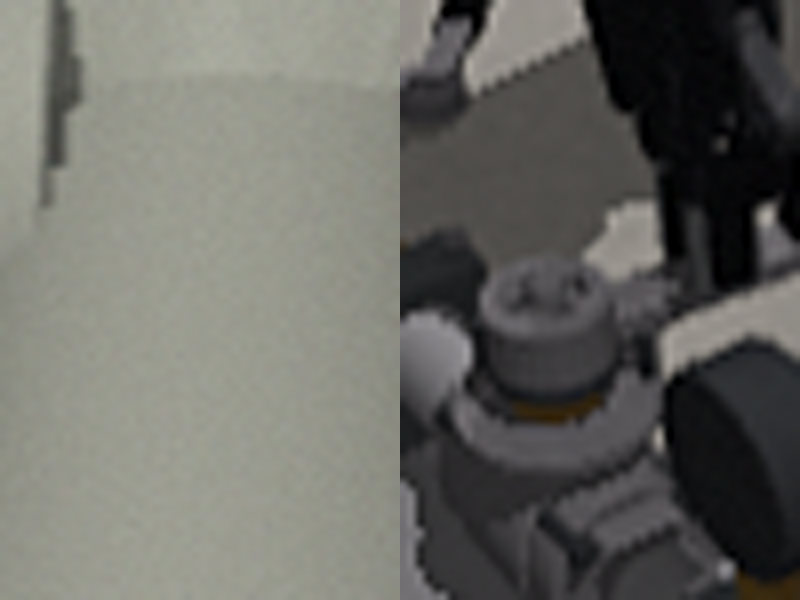

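The hub is home and the lever now points toward the robot, with the arm at scene crop (640,295). There's no force rise at the stop yet, so I'll continue.

Request:
carry_out:
  series:
    - [[0,0.001,0],1]
    - [[-0.0001,0.0019,0],2]
    - [[-0.0001,0.0019,0],2]
    - [[-0.0001,0.0019,0],2]

```text
time: 12.88
ee_pos: [0.5901, -0.0146, 0.1179]
tool_rot: [-0.223, -3.133, 0.002]
wrist_force: [-3.9, -3.0, 6.9]
grip_width: 0.0133
grasp_force: 101.0
```

```bash
python3 sw.py; python3 - <<'E'
from h import *
# line direction: base plate front edge in the top view, pale plate vs bench by brightness/blue tint
s=cap('top'); g=s['image'].astype(int); d=g[...,0]-g[...,2]
for c in (200,206,212,218,280,286,292,298): print(c, d[150:168,c].tolist(), (g[150:168,c].sum(1)//3).tolist())
E
```

```text
pos [ 0.5901 -0.0146  0.1179] yaw 171.85 q [-1.4  9.7  2.8 83.1 -0.1  6.8] F [-3.9 -3.   6.9] M [-0.56  0.82  0.45] w 0.0133 t 12.8833
shift [-0.0548  0.0003 -0.    ] twist -8.65
r 0.05476670539223141 bearing 172.1647995051901 F tool [ 3.5 -3.5 -6.9]
200 [-5, -8, -7, -10, -5, -8, 2, 5, 5, 7, 6, 4, 6, 8, 4, 5, 7, 4] [117, 60, 47, 79, 145, 161, 141, 174, 174, 168, 167, 169, 169, 171, 171, 176, 175, 174]
206 [-8, -9, -8, -8, -9, -8, 0, 6, 5, 6, 7, 4, 6, 6, 6, 6, 6, 6] [163, 171, 167, 170, 169, 157, 110, 174, 176, 170, 168, 170, 169, 167, 172, 172, 172, 174]
212 [-6, -10, -7, -11, -10, -12, -4, 7, 4, 7, 5, 5, 4, 7, 5, 8, 8, 7] [163, 169, 173, 170, 173, 163, 122, 151, 150, 144, 142, 136, 133, 130, 115, 109, 110, 109]
218 [9, 9, 10, 9, 10, 7, 8, 7, 7, 7, 9, 6, 10, 8, 9, 11, 9, 6] [125, 121, 124, 123, 124, 126, 123, 126, 125, 129, 126, 128, 125, 129, 130, 126, 130, 131]
280 [8, 4, 6, 7, 9, 9, 9, 8, 9, 6, 9, 7, 7, 8, 8, 9, 8, 7] [121, 124, 123, 121, 123, 125, 124, 123, 124, 122, 121, 124, 125, 123, 125, 124, 126, 124]
286 [8, 6, 7, 6, 9, 8, 5, 7, 7, 7, 8, 7, 8, 10, 10, 9, 11, 8] [106, 108, 106, 109, 109, 109, 111, 110, 110, 109, 108, 110, 109, 111, 110, 110, 112, 106]
292 [9, 4, 4, 3, 3, 8, 7, 6, 6, 7, 4, 6, 4, 4, 5, 8, 4, 5] [101, 89, 84, 82, 77, 78, 78, 82, 83, 83, 82, 80, 82, 86, 82, 83, 88, 86]
298 [-7, -7, -6, -4, -7, -7, -7, -7, -3, -3, 2, 2, 2, 3, 4, 4, 7, 2] [104, 99, 97, 90, 53, 37, 34, 63, 101, 100, 93, 104, 103, 101, 104, 103, 101, 106]
```

Request:
carry_out:
  series:
    - [[0,0.001,0],1]
    - [[-0.0001,0.0019,0],2]
    - [[-0.0001,0.0019,0],2]
    - [[-0.0001,0.0019,0],2]

```text
time: 13.27
ee_pos: [0.5903, -0.0134, 0.1178]
tool_rot: [-0.278, -3.129, 0.004]
wrist_force: [-4.8, -6.4, 6.8]
grip_width: 0.0132
grasp_force: 101.7
```

```bash
python3 sw.py
```

```text
pos [ 0.5903 -0.0134  0.1178] yaw 169.84 q [-1.2  9.8  2.8 83.1 -0.1  8.9] F [-4.8 -6.4  6.8] M [-1.37  1.07  0.7 ] w 0.0132 t 13.2667
shift [-0.0547  0.001  -0.    ] twist -10.66
r 0.05475797576158284 bearing 170.90331101851615 F tool [ 3.6 -7.2 -6.8]
```

Request:
carry_out:
  series:
    - [[0,0,0],0]
    - [[0,0,0],0]
    - [[0,0,0],0]
    - [[0,0,-0.005],0]
    - [[0,0,-0.02],0]
    - [[0,0,-0.05],0]
    - [[0,0,-0.085],0]
    - [[0,0,-0.12],0]
  gripper: 0.045

```text
time: 13.93
ee_pos: [0.5902, -0.0119, 0.2386]
tool_rot: [-0.283, -3.128, -0.0]
wrist_force: [0.4, 0.1, 0.4]
grip_width: 0.0448
grasp_force: 0.0
```

Request:
carry_out:
  series:
    - [[0.035,0,0],0]
    - [[0.075,0,0],0]
    - [[0.115,0,0],0]
    - [[0.155,0,0],0]
    - [[0.195,0,0],0]
    - [[0.235,0,0],0]
    - [[0.25,0,0],0]
    - [[0.25,0,0],0]

```text
time: 14.6
ee_pos: [0.3424, 0.0337, 0.2388]
tool_rot: [0.282, 3.126, 0.001]
wrist_force: [0.1, 0.3, 1.1]
grip_width: 0.0449
grasp_force: 0.0
```

```bash
python3 -c "
from h import *
go([.3,0,.2])
t=cap('top');s=cap('scene')
f=lambda c,x,y:cv2.resize(c['image'][y:y+100,x:x+80,::-1],(400,500),interpolation=cv2.INTER_CUBIC)
cv2.imwrite('pics/rel.png',np.hstack([f(t,215,105),f(s,170,160)]))"
```

```text
pos [0.3424 0.0337 0.2388] yaw 169.69 q [  5.6 -22.8 -13.4  99.3   0.   15.9] F [0.1 0.3 1.1] M [0.05 0.   0.04] w 0.0449 t 14.6
shift [ 0.0357 -0.0408  0.0386] twist None
```

View pics/rel.png

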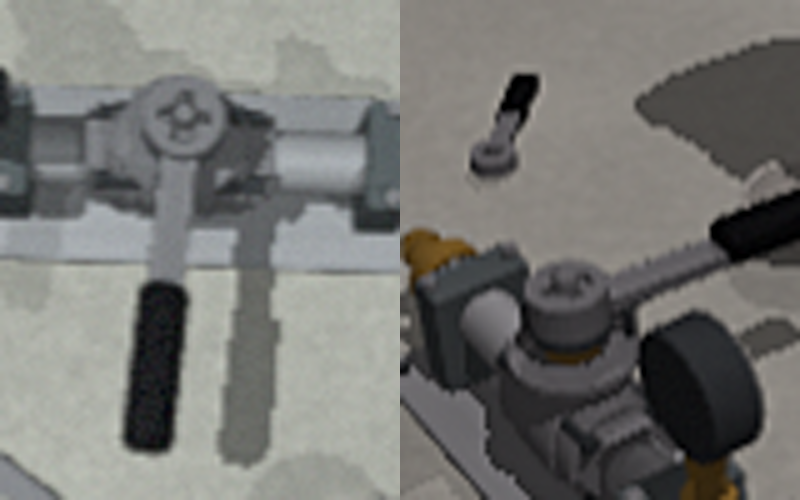

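The lever is fully home and released, with hub at top crop (183,115) and tip at (147,450), against the base edge. I'll check its angle to the line precisely.

```bash
python3 - <<'E'
from h import *
t=cap('top'); g=t['image'].astype(int)
m=np.zeros(g.shape[:2],np.uint8); R=(slice(155,200),slice(235,262)); m[R]=(g[R].max(2)<50)
n,l,st,ce=cv2.connectedComponentsWithStats(m); k=1+st[1:,4].argmax(); ys,xs=np.where(l==k)
vx,vy,x0,y0=cv2.fitLine(np.c_[xs,ys].astype(np.float32),cv2.DIST_L2,0,.01,.01).ravel()
a=np.array([[x0-12*vx,y0-12*vy],[x0+12*vx,y0+12*vy]]); w=plane(t,a,.13)
w=w[np.argsort(-w[:,0])]; d=w[1]-w[0]; print("lever axis dir",np.degrees(np.arctan2(d[1],d[0])), st[k])
hub=plane(t,[[215+183/5-.5,105+114/5-.5]],.132)[0]; gc=plane(t,[[x0,y0]],.132)[0]; d=gc-hub; print("hub",hub,"to grip",np.linalg.norm(d),np.degrees(np.arctan2(d[1],d[0])))
# base front edge: last plate pixel per column (b>r), subpixel by warmth transition
P=[]
for c in list(range(198,240))+list(range(272,303)):
    q=(g[145:168,c,0]-g[145:168,c,2])
    q=cv2.blur(q.astype(np.float32).reshape(-1,1),(1,1)).ravel()
    i=[j for j in range(3,len(q)-3) if q[j-3:j].mean()<-4 and q[j+1:j+4].mean()>1]
    if i: P.append((c,145+np.mean(i)))
P=np.array(P); W=plane(t,P,.008); vx,vy,_,_=cv2.fitLine(W[:,:2].astype(np.float32),cv2.DIST_HUBER,0,.01,.01).ravel()
an=np.degrees(np.arctan2(vy,vx)); print("edge pts",len(P),"edge dir",an)
print("beaker/dish check: mean abs diff vs earlier"); 
import os
p=cv2.imread('pics/top0.png'); p=cv2.resize(p,(512,384),interpolation=cv2.INTER_AREA)[...,::-1].astype(int)
for n,(x,y,r) in {"beaker":(183,209,16),"dish":(288,218,18)}.items(): print(n,np.abs(p-g)[y-r:y+r,x-r:x+r].mean())
E
```

```text
lever axis dir 175.1138376683932 [240 161  12  34 291]
hub [ 0.64541914 -0.02134267  0.132     ] to grip 0.12623737246404648 175.36532468849094
edge pts 73 edge dir 89.60665
beaker/dish check: mean abs diff vs earlier
beaker 7.568033854166667
dish 16.450102880658438
```

```bash
python3 -c "
from h import *
print(manip.job_done())"
```

```text
the job is handed in; nothing more can be done
None
```

The long lever is fully home on the splined stem, swung shut to the stop and released, and the job is handed in; it rests about 4° past square, which matches the keyway play. I didn't confirm the beaker and dish by a final measurement, but the lever and gripper never went near them and no unexpected force showed.

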